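# Sweep the coffee capsules into the rack's pocket and fold its flap down

### The arm

A 6-joint arm with a two-finger parallel gripper is mounted at the origin on the work surface. World frame = base frame: x ahead of the robot, y to its left, z up, the work surface at z = 0. Lengths are in mm, angles in rad, forces in N, time in s.
With the tool pointing down it reaches from about 400 to 925 mm from the base axis. Payload 12.5 kg.
Tool frame: the origin (TCP) lies midway between the tips of the shut fingers; the grasp point (between the pads) lies 19 mm behind it (env.tcp_to_grasp is the distance from the TCP to the grasp point, in mm); z points along the fingers, y is the line along which they close (so a half turn about z gives the same grasp; the last joint's range is limited). The gripper opens to 95 mm and grips with 3 to 60 N. Pads are 20 mm wide; open, the fingers measure 119 mm over their backs; the gripper's body (75 mm by 180 mm) begins 59 mm behind the grasp point.
Start: joints at [-1.244, 0.491, 1.559, -0, 1.092, -0.106], TCP at [262.158, -567.38, 214.661] pointing down, gripper open.
Joint ranges: [-3.1, 3.1], [-0.84, 2.19], [0.05, 2.79], [-1.13, 4.28], [0.06, 2.93], [-2.69, 2.69]. Speed limits (rad/s): [2.22, 2.22, 2.79, 3.14, 3.14, 3.14].

### API

Orientations are given as [roll, pitch, yaw] about the fixed x, y, z axes, in that order (R = Rz(yaw) Ry(pitch) Rx(roll)).
In Python, from cell import env gives the robot as it stands. The module is installed in compiled form; this text tells all that it offers.
- The arm moves only by the tool step_arm, never from a script. Its argument "plan" is a list that holds one entry, the list of rows, each a list of 5 numbers: the shift along the tool's x, y, z in mm, then the turn about the tool's z in degrees, then the opening, from -1 (shut) to 1 (fully open). A call has 1 to 8 rows; each row is the pose to reach, as a shift and turn from the pose commanded when the call began, along the tool's axes at that moment; what a row does not reach only later rows make up. A row lasts 1/12 s, in which the tool goes at most 41.7 mm and 7.16 degrees, less where a joint would pass 70% of its speed; a pose out of reach is approached as far as the arm can. A call with a gripper value outside its range is refused whole. The fingers move at their own pace and stop on an object; the grip force is fixed at half the most. Time passes only in rows, so rows that repeat a pose let the fingers close. It gives the time, the measured TCP pose, the force, the opening and the grip force at its end, in the units of the state.
- env.state(): the state, without advancing time (a new reading comes with each control period).
- env.read_camera(name): name is "scene" or "top" or "wrist"; returns the picture (400x640x3 uint8, blue, green, red); there is no depth.
- env.get_calibration(name): a dict with "K" (3x3 intrinsics, pixels), "D" ([k1, k2, p1, p2, k3] as OpenCV has them; the pictures are not rectified), "extrinsics" (4x4, takes a point from world to camera coordinates). Camera axes: x right, y up, looking along -z (the intrinsics and any distortion apply to the point x, -y, -z); pixel columns grow to the right and rows downward; lengths in mm; the calibration is good to about 2 mm. A picture is of the moment at which its call begins: read the wrist's pose just before it. get_calibration takes no time and is no camera call; for the wrist camera it gives the pose at the moment of the call.
- env.job_done(): hands the job in; it is judged then, once.
The state is a dict: "t": time; "joints": joint angles; "qvel": joint speeds; "tau": joint torques, N m; "eef_pos": TCP position; "tcp_rot": TCP orientation; "ft_force": force on the tool from outside, world axes, zero at the start; "moment": the same for the moment, N m; "opening": opening from 0.0 (shut) to 1.0 (fully open); "grip_force": force on a finger pad.
Only numpy, scipy, OpenCV 4.12 (cv2) and the standard library are available. Lean on these libraries where they do the work, as an engineer would, in place of code of your own. Each camera call takes 0.05 s, during which the arm holds its last target. There are 200 camera calls.

### The job

Sweep the three loose coffee capsules standing on the desk over its left edge into the flap pocket of the over-door rack hanging there, pushing them with the fingers without picking them up. Then fold the pocket's flap fully down over them. Leave the jar, pot, tin, mug, spoon and the cups in the rack where they are.

Things in the scene. Friction and masses are not known exactly. Their poses are not given: they have to be found in the camera images.
- capsule_1: Loose aluminium coffee capsule (11 to 17 g) standing on the desk with its foil rim down: rim 37 mm across and 2 mm thick at the bottom, body tapering from 30 mm across just above the rim to 25 mm near the top, 28.5 mm tall. Origin at the centre of the rim's underside, z up.
- capsule_1_mid (a point): Point on the capsule's axis, 14 mm above its rim's underside: the middle of the capsule.
- capsule_2: Loose aluminium coffee capsule (11 to 17 g) standing on the desk with its foil rim down: rim 37 mm across and 2 mm thick at the bottom, body tapering from 30 mm across just above the rim to 25 mm near the top, 28.5 mm tall. Origin at the centre of the rim's underside, z up.
- capsule_2_mid (a point): Point on the capsule's axis, 14 mm above its rim's underside: the middle of the capsule.
- capsule_3: Loose aluminium coffee capsule (11 to 17 g) standing on the desk with its foil rim down: rim 37 mm across and 2 mm thick at the bottom, body tapering from 30 mm across just above the rim to 25 mm near the top, 28.5 mm tall. Origin at the centre of the rim's underside, z up.
- capsule_3_mid (a point): Point on the capsule's axis, 14 mm above its rim's underside: the middle of the capsule.
- rack: White slotted plastic over-door rack, fixed, hung on the low door leaf along the desk's left side; axes parallel to the world's. Origin: on the desk's straight rimless left edge, at desk-top height, mid-width of the flap pocket (desk at lower y, no desk beyond). Flap pocket inside: x -96 to 96 mm, y 7 to 103 mm, floor 88 mm down. Narrow open pocket with the cups: x -200 to -100 mm.
- mouth_edge (a point): The rack's origin: point on the desk's edge at the middle of the flap pocket's width. The pocket's front rim starts 3 mm beyond the edge and lies 4 mm below the desk top.
- mouth (a point): Centre of the flap pocket's open mouth, 54 mm beyond the desk edge and 4 mm below the desk top. Behind the pocket the rack's back panel rises 30 mm above the desk top and its hooks over the door leaf 40 mm, between 103 and 152 mm beyond the desk edge.
- flap_part (a joint): The flap: slotted white plastic plate, 194 mm along x, 96 mm from hinge to free edge, 4 mm thick. Joint in rad: 0 = level, covering the flap pocket (a stop); 1.57 = upright; stop at 1.75. Starts raised (1.25 to 1.5), stays where left (stiff hinge, about 0.5 N at the free edge, no latch). Its outer face looks to +y when upright, up when closed.
- flap_hinge (a point): Middle of the flap's hinge line, which is parallel to x: 99 mm beyond the desk edge and 4 mm above the desk top.
- flap_edge (a point): Middle of the flap's free edge (in mid-thickness); when closed, 3 mm beyond the desk edge and 4 mm above the desk top.
- coffee_jar: Closed glass coffee jar with a black lid, 78 mm across and 132 mm tall, on the desk; origin at the centre of its underside. Leave it alone.
- ceramic_pot: Small lidded white ceramic pot with a knob, 70 mm across and 64 mm tall, on the desk among the capsules' lanes; origin at the centre of its underside. Leave it alone.
- cup_stack: Stack of two green plastic cups, one inside the other, 72 mm across and 104 mm tall, standing in the narrow open pocket of the rack beside the flap pocket (its rims stand 16 mm above the desk top); origin at the centre of its underside. Leave it alone.
- spoon: Aluminium spoon lying on the desk along its own x axis, bowl (40 mm wide) towards +x, 150 mm long, 12 mm high; origin at mid-length on the desk. Leave it alone.
- mug: White mug with a handle towards its own +y, 80 mm across and 90 mm tall, on the desk; origin at the centre of its underside. Leave it alone.
- sugar_tin: Low round steel tin with a lid, 68 mm across and 52 mm tall, on the desk; origin at the centre of its underside. Leave it alone.
Mind the look-alikes: they are no part of the job. Leave any blue or turquoise look-alike of the capsule_2 alone.

How it is judged (in metres and radians):
On the way, in this order (a step that is already met when the one before it is completed fails the run):
1. all three capsules are in the flap pocket while the flap still stands open (above 0.6 rad) (x of capsule_1_mid in the frame of rack between -0.1 and 0.1 m and y of capsule_1_mid in the frame of rack between 0.003 and 0.106 m and height (world z) of capsule_1_mid between -0.095 and -0.02 m and x of capsule_2_mid in the frame of rack between -0.1 and 0.1 m and y of capsule_2_mid in the frame of rack between 0.003 and 0.106 m and height (world z) of capsule_2_mid between -0.095 and -0.02 m and x of capsule_3_mid in the frame of rack between -0.1 and 0.1 m and y of capsule_3_mid in the frame of rack between 0.003 and 0.106 m and height (world z) of capsule_3_mid between -0.095 and -0.02 m and value of joint flap_part above 0.6 rad), for 0.2 s.
2. the flap is fully down (below 0.06 rad) (value of joint flap_part below 0.06 rad), for 0.2 s.
At the end, for the whole second after the job is handed in: All three capsules lie at rest inside the flap pocket (their middles within its width and depth and 20 mm or more below the desk top) and the flap is down over them, within 0.06 rad of level (x of capsule_1_mid in the frame of rack between -0.1 and 0.1 m and y of capsule_1_mid in the frame of rack between 0.003 and 0.106 m and height (world z) of capsule_1_mid between -0.095 and -0.02 m and x of capsule_2_mid in the frame of rack between -0.1 and 0.1 m and y of capsule_2_mid in the frame of rack between 0.003 and 0.106 m and height (world z) of capsule_2_mid between -0.095 and -0.02 m and x of capsule_3_mid in the frame of rack between -0.1 and 0.1 m and y of capsule_3_mid in the frame of rack between 0.003 and 0.106 m and height (world z) of capsule_3_mid between -0.095 and -0.02 m and value of joint flap_part below 0.06 rad and linear speed of each of capsule_1, capsule_2, capsule_3 below 0.03 m/s); the robot touches nothing.
It fails at once if a capsule was picked up (its middle more than 45 mm above the desk top) (height (world z) of any of capsule_1_mid, capsule_2_mid, capsule_3_mid above 0.045 m).
It fails at once if the jar, pot, tin, mug, spoon or cup stack was moved by more than 20 mm (distance of any of coffee_jar, ceramic_pot, cup_stack, spoon, mug, sugar_tin from where it was at the start of the episode above 0.02 m).
It fails at once if the jar, pot, tin, mug or cup stack was tipped by more than 0.5 rad (angle between any of coffee_jar, ceramic_pot, cup_stack, mug, sugar_tin's own z axis and vertical above 0.5 rad).
It also fails if it takes over 64 s, if anything falls off the work surface, if the arm or the gripper's body presses on something with over 40 N, if the wrist force passes 120 N, or if a joint passes its speed limit or range.

## Working session

There is one attempt and no reset: what is moved stays moved. The work goes in short steps, Python scripts to look and compute and a tool call to move; the robot and the scene stay as the last step left them, time stands still between calls to the robot, and variables do not carry over. Pictures are saved under pics/ and viewed, at most 10 in all, crops included, and the job is handed in when it is done.

Besides the shell and the picture viewer there is one more tool, called after ">>>" as name([rows], argument=value, ...), one row to a line, values as JSON. step_arm: Moves the arm, as the interface text tells. Its arguments: {"type":"object","properties":{"plan":{"type":"array"}},"required":["plan"]}

```bash
mkdir -p pics; cat > h.py <<'E'
import numpy as np, cv2
from cell import env
def ray(cal,uv):
    p=cv2.undistortPoints(np.array([[uv]],float),np.array(cal["K"]),np.array(cal["D"]))[0,0]
    E=np.array(cal["extrinsics"]);R=E[:3,:3];t=E[:3,3]
    d=R.T@np.array([p[0],-p[1],-1.]);return -R.T@t,d
def onz(cal,uv,z):
    o,d=ray(cal,uv);return o+d*(z-o[2])/d[2]
def proj(cal,P):
    E=np.array(cal["extrinsics"]);c=E[:3,:3]@np.array(P,float)+E[:3,3]
    return cv2.projectPoints(np.array([[c[0],-c[1],-c[2]]]),np.zeros(3),np.zeros(3),np.array(cal["K"]),np.array(cal["D"]))[0].ravel()
E
python3 - <<'E'
from h import *
for n in ("top","scene"):
    im=env.read_camera(n);cv2.imwrite(f"pics/{n}0.png",im)
    c=env.get_calibration(n);o,d=ray(c,(320,200));print(n,o.round(),d.round(2))
s=env.state();print(s["t"],s["eef_pos"],s["tcp_rot"])
E
```

```text
top [302.  40. 994.] [ 0.23 -0.03 -0.97]
scene [1051.  190.  795.] [-0.54 -0.17 -0.83]
0.1 [ 262.07379159 -567.16029836  214.12376273] [-3.14060685e+00 -8.52768415e-05  4.32780753e-01]
```

View pics/top0.png

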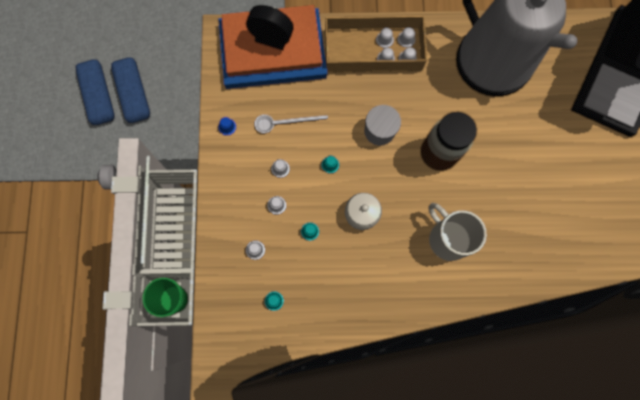

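View pics/scene0.png

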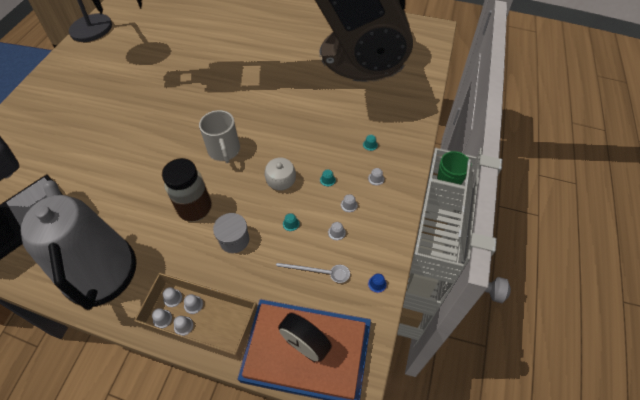

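Candidates in the top view: silver loose (280,168), (277,205) and (256,250); turquoise (331,163), (310,231) and (274,300); blue (227,126); four silver in the tray (around 397,45). I choose the three loose silver ones. The flap pocket is at about (170,220), and the cups are at (164,297).

```bash
python3 - <<'E'
from h import *
im=cv2.imread("pics/top0.png");c=env.get_calibration("top")
s=cv2.imread("pics/scene0.png");cs=env.get_calibration("scene")
def bl(im,c,p,z):  # rim circle approx: bright/low-sat blob
    u,v=p;return onz(c,(u,v),z).round(0)[:2]
def tri(a,b):
    o1,d1=ray(c,a);o2,d2=ray(cs,b)
    A=np.stack([d1,-d2],1);k=np.linalg.lstsq(A,o2-o1,rcond=None)[0]
    return ((o1+k[0]*d1+o2+k[1]*d2)/2).round(1)
for n,a,b in [("c a",(280,168),(337,230)),("c b",(277,205),(349,203)),("c c",(256,250),(376,176)),("teal1",(331,163),(290,222)),("teal2",(310,231),(328,178)),("teal3",(274,300),(371,143)),("blue",(227,126),(377,283))]: print(n,onz(c,a,14)[:2].round(),onz(cs,b,14)[:2].round(),tri(a,b))
for n,a in [("edge top",(198,150)),("edge bot",(192,330)),("spoon bowl",(264,124)),("tin",(382,125)),("potknob",(364,208))]: print(n,onz(c,a,0)[:2].round())
for n,a in [("pocket far corner",(195,171)),("pocket div right",(191,271)),("divider left",(140,271)),("cup rack end",(191,323))]: print(n,onz(c,a,-4)[:2].round())
a=cv2.resize(im[100:340,90:350],None,fx=3,fy=2.5*1.0,interpolation=3)
cv2.imwrite("pics/crop.png",cv2.resize(im[125:325,95:345],None,fx=3,fy=3,interpolation=3))
E
```

```text
c a [601.  85.] [606.  87.] [603.   85.5   8.6]
c b [527.  91.] [534.  94.] [528.7  92.    6.3]
c c [440. 131.] [446. 134.] [441.1 132.5   7.9]
teal1 [610. -16.] [615. -13.] [611.8 -15.3   8.3]
teal2 [475.  28.] [481.  32.] [476.3  29.    6.9]
teal3 [347.  97.] [352. 101.] [346.8  99.    8.1]
blue [690. 190.] [698. 192.] [694.2 191.8   4.4]
edge top [646. 249.]
edge bot [296. 249.]
spoon bowl [699. 117.]
tin [ 693. -122.]
potknob [522. -79.]
pocket far corner [603. 255.]
pocket div right [405. 256.]
divider left [407. 353.]
cup rack end [308. 253.]
```

View pics/crop.png

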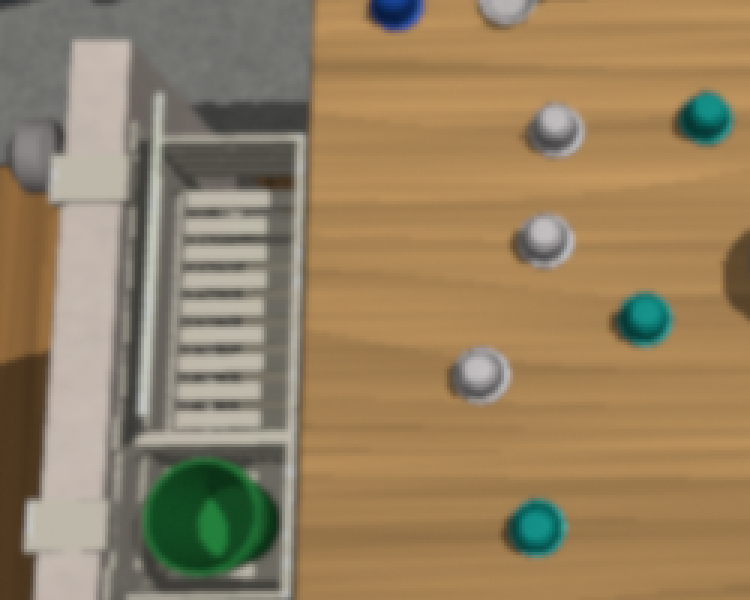

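The crop confirms three silver loose capsules standing rim down. In it they are at about (555,130), (545,240) and (480,375), separate from the turquoise and blue ones. The flap is raised on the left of the pocket.

World positions: a≈(603,86), b≈(528,92), c≈(441,132), desk edge y≈249.5, pocket x≈408–600.

I'll push each capsule with a small finger gap (about 24 mm) so it sits cradled between the fingers.

>>> step_arm([
  [[563,-408,0,-65.2,-0.5],[563,-408,0,-65.2,-0.5],[563,-408,0,-65.2,-0.5],[563,-408,0,-65.2,-0.5],[563,-408,0,-65.2,-0.5],[563,-408,0,-65.2,-0.5],[563,-408,0,-65.2,-0.5],[563,-408,0,-65.2,-0.5]],
])

```text
t: 0.77
eef_pos: [425.6, -274.7, 214.6]
tcp_rot: [-3.141, -0.0, 1.439]
ft_force: [1.0, 0.2, 0.0]
opening: 0.497
grip_force: 0.0
```

```bash
cat >> h.py <<'E'
from scipy.spatial.transform import Rotation as Ro
def to(x,y,z,yaw=90):
    s=env.state();R=Ro.from_euler("xyz",s["tcp_rot"]);d=R.inv().apply(np.array([x,y,z])-s["eef_pos"])
    e=(yaw-np.degrees(s["tcp_rot"][2])+180)%360-180
    print("t",s["t"],s["eef_pos"].round(1) if hasattr(s["eef_pos"],"round") else s["eef_pos"],np.degrees(s["tcp_rot"]).round(1),"op",s["opening"],"F",np.round(s["ft_force"],1),"shift",d.round(1),"turn",round(-e,1))
E
python3 -c "from h import *;to(602,42,150)"
```

```text
t 0.7667 [ 425.6 -274.7  214.6] [-180.    -0.    82.4] op 0.4974971859386435 F [1.  0.2 0. ] shift [337.1 133.2  64.6] turn -7.6
```

>>> step_arm([
  [[337,133,0,-7.7,-0.5],[337,133,0,-7.7,-0.5],[337,133,0,-7.7,-0.5],[337,133,0,-7.7,-0.5],[337,133,0,-7.7,-0.5],[337,133,0,-7.7,-0.5],[337,133,0,-7.7,-0.5],[337,133,0,-7.7,-0.5]],
])

```text
t: 1.43
eef_pos: [589.5, 15.8, 214.4]
tcp_rot: [-3.141, 0.0, 1.567]
ft_force: [0.9, -0.7, 0.4]
opening: 0.252
grip_force: 0.0
```

```bash
python3 - <<'E'
from h import *
to(602,42,8)
im=env.read_camera("wrist");cv2.imwrite("pics/w1.png",im)
E
```

```text
t 1.4333 [589.5  15.8 214.4] [-180.     0.    89.8] op 0.2518380513384005 F [ 0.9 -0.7  0.4] shift [ 26.2  12.4 206.4] turn -0.2
```

View pics/w1.png

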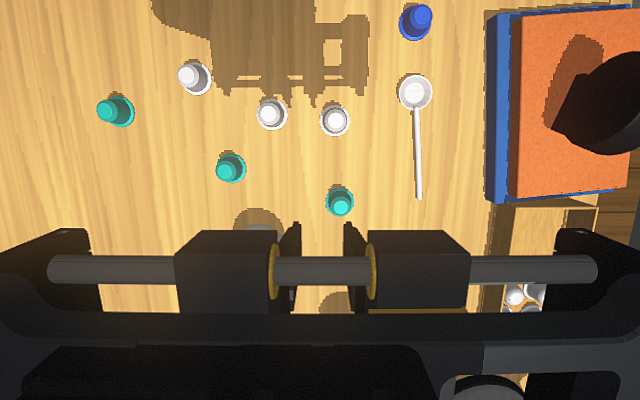

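The wrist view shows the three silver capsules at about (335,120), (271,115) and (196,78), with the opening ahead of the fingers. I'll refine their positions using the rims.

```bash
python3 - <<'E'
from h import *
im=cv2.imread("pics/w1.png");c=env.get_calibration("wrist")
hsv=cv2.cvtColor(im,cv2.COLOR_BGR2HSV)
m=((hsv[...,1]<70)&(hsv[...,2]>90)).astype(np.uint8)
for u,v in [(335,120),(271,115),(196,78)]:
    w=np.zeros_like(m);w[v-24:v+24,u-24:u+24]=m[v-24:v+24,u-24:u+24]
    cs=max(cv2.findContours(w,0,2)[0],key=cv2.contourArea)
    (a,b),r=cv2.minEnclosingCircle(cs)
    print((a,b),r,onz(c,(a,b),2)[:2].round(1),onz(c,(u,v),2)[:2].round(1))
E
```

```text
(334.3256530761719, 120.28556823730469) 15.767927169799805 [606.7  92.4] [607.5  92.7]
(271.65789794921875, 113.9868392944336) 16.01937484741211 [532.9  99.8] [532.1  98.6]
(193.5, 78.5) 18.179758071899414 [443.5 140.3] [446.5 140.8]
```

>>> step_arm([
  [[29,15.5,40,-0.2,-0.5],[29,15.5,80,-0.2,-0.5],[29,15.5,120,-0.2,-0.5],[29,15.5,160,-0.2,-0.5],[29,15.5,185,-0.2,-0.5],[29,15.5,200,-0.2,-0.5],[29,15.5,206,-0.2,-0.5],[29,15.5,206,-0.2,-0.5]],
])

```text
t: 2.15
eef_pos: [604.0, 42.5, 7.2]
tcp_rot: [-3.139, -0.0, 1.571]
ft_force: [0.1, -0.4, 0.6]
opening: 0.25
grip_force: 0.0
```

```bash
python3 -c "from h import *;to(568,272,8)"
```

```text
t 2.15 [604.   42.5   7.2] [-179.9   -0.    90. ] op 0.2501677385080228 F [ 0.1 -0.4  0.6] shift [229.5 -36.   -0.7] turn -0.0
```

>>> step_arm([
  [[12,1,-1,0,-0.5],[20,1,-1,0,-0.5],[27,1,-1,0,-0.5],[35,0,-1,0,-0.5],[45,-2,-1,0,-0.5],[55,-4,-1,0,-0.5],[65,-6,-1,0,-0.5],[75,-8,-1,0,-0.5]],
])

```text
t: 2.82
eef_pos: [596.5, 118.7, 9.9]
tcp_rot: [3.141, 0.0, 1.571]
ft_force: [0.3, -2.0, 1.3]
opening: 0.25
grip_force: 1.2
```

>>> step_arm([
  [[10,-2,0,0,-0.5],[20,-4,0,0,-0.5],[30,-6,0,0,-0.5],[40,-8,0,0,-0.5],[50,-10,0,0,-0.5],[60,-12,0,0,-0.5],[70,-14,0,0,-0.5],[80,-16,0,0,-0.5]],
])

```text
t: 3.48
eef_pos: [580.4, 198.6, 9.6]
tcp_rot: [-3.142, 0.0, 1.571]
ft_force: [1.3, -2.0, 3.4]
opening: 0.252
grip_force: 1.7
```

```bash
python3 - <<'E'
from h import *
to(568,272,8)
a=env.read_camera("wrist");b=env.read_camera("top")
cv2.imwrite("pics/m1.png",np.hstack([cv2.resize(b[120:320,90:350],None,fx=2,fy=2),cv2.resize(a[0:300,180:480],None,fx=.93,fy=1.3333)]))
E
```

```text
t 3.4833 [580.4 198.6   9.6] [-180.    0.   90.] op 0.2521454899514561 F [ 1.3 -2.   3.4] shift [ 73.4 -12.4   1.6] turn -0.0
```

View pics/m1.png

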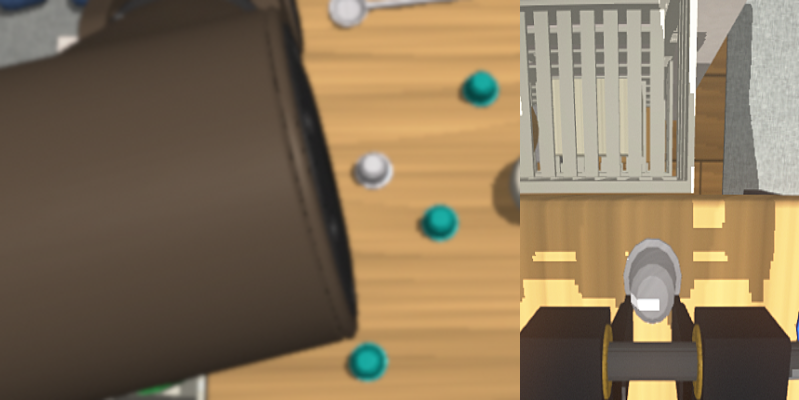

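The left half shows the arm hiding the pocket. The right half shows the silver capsule cradled between the fingers at (652,280), just short of the desk edge at row 195. I continue over the edge.

>>> step_arm([
  [[8,-3,0,0,-0.5],[18,-6,0,0,-0.5],[28,-9,0,0,-0.5],[38,-12,0,0,-0.5],[48,-14,0,0,-0.5],[58,-14,0,0,-0.5],[68,-14,0,0,-0.5],[75,-14,0,0,-0.5]],
])

```text
t: 4.25
eef_pos: [566.6, 274.0, 9.6]
tcp_rot: [3.141, -0.0, 1.571]
ft_force: [-0.6, -0.4, -0.7]
opening: 0.252
grip_force: 0.0
```

```bash
python3 - <<'E'
from h import *
to(531,48,60)
a=env.read_camera("wrist");cv2.imwrite("pics/w2.png",a)
E
```

```text
t 4.25 [566.6 274.    9.6] [180.  -0.  90.] op 0.2523830796192287 F [-0.6 -0.4 -0.7] shift [-226.   -35.7  -50.4] turn 0.0
```

View pics/w2.png

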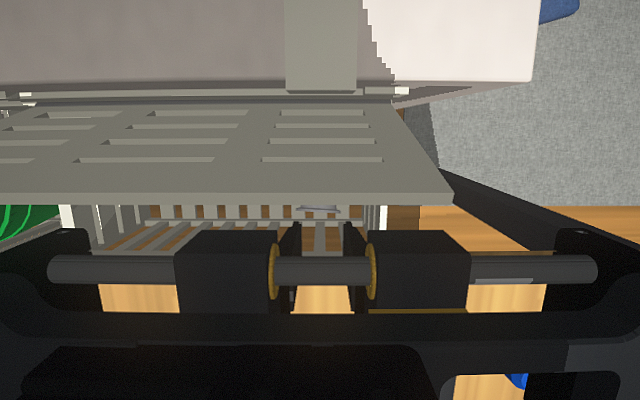

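The capsule has fallen into the pocket: its rim is visible under the flap at (318,210), and there is no contact force. Next is capsule b, with a quick check of the flap angle as I go.

```bash
python3 - <<'E'
from h import *
im=cv2.imread("pics/w2.png");c=env.get_calibration("wrist")
o,d=ray(c,(452,200));k=(603-o[0])/d[0];print(o,o+k*d)
o,d=ray(c,(395,108));k=(603-o[0])/d[0];print(o+k*d)
E
```

```text
[566.41642798 341.32174599 177.96876667] [603.         320.7271168   92.91106449]
[603.         349.38581516  15.33948213]
```

>>> step_arm([
  [[0,0,-35,0,-0.5],[-20,-10,-60,0,-0.5],[-60,-20,-60,0,-0.5],[-100,-30,-60,0,-0.5],[-140,-36,-60,0,-0.5],[-180,-36,-60,0,-0.5],[-215,-36,-60,0,-0.5],[-226,-36,-60,0,-0.5]],
])

```text
t: 4.97
eef_pos: [530.6, 42.8, 69.8]
tcp_rot: [3.141, 0.0, 1.568]
ft_force: [0.1, -0.6, 0.2]
opening: 0.249
grip_force: 0.0
```

```bash
python3 - <<'E'
from h import *
to(531,48,8)
im=env.read_camera("wrist");c=env.get_calibration("wrist")
cv2.imwrite("pics/w3.png",im)
hsv=cv2.cvtColor(im,cv2.COLOR_BGR2HSV)
m=((hsv[...,1]<70)&(hsv[...,2]>90)).astype(np.uint8)
for P in [(531,96,2),(444,136,2)]:
    u,v=proj(c,P).astype(int);print(u,v)
    w=np.zeros_like(m);s=40;w[max(v-s,0):v+s,max(u-s,0):u+s]=m[max(v-s,0):v+s,max(u-s,0):u+s]
    q=cv2.findContours(w,0,2)[0]
    if q:
        x,y,ww,hh=cv2.boundingRect(max(q,key=cv2.contourArea));print(x,y,ww,hh,onz(c,(x+ww/2,y+hh/2),5)[:2])
E
```

```text
t 4.9667 [530.6  42.8  69.8] [180.    0.   89.8] op 0.24941814925015446 F [ 0.1 -0.6  0.2] shift [ 5.2  0.4 61.8] turn -0.2
322 142
297 120 49 49 [530.41874771  94.87049239]
201 87
170 61 57 54 [442.95113841 135.27117444]
```

The flap stands at about 1.25 rad, with its edge at y≈320. Capsule positions are confirmed: b (530,95), c (443,135).

>>> step_arm([
  [[2,0,25,0,-0.5],[2,0,45,0,-0.5],[2,0,58,0,-0.5],[4,0,61,0,-0.5],[14,0,61,0,-0.5],[24,0,61,0,-0.5],[33,0,61,0,-0.5],[42,0,61,0,-0.5]],
])

```text
t: 5.68
eef_pos: [530.9, 90.2, 9.5]
tcp_rot: [3.14, 0.0, 1.572]
ft_force: [-0.1, 0.6, -0.5]
opening: 0.253
grip_force: 0.0
```

>>> step_arm([
  [[10,0,0,0,-0.5],[20,0,0,0,-0.5],[30,0,0,0,-0.5],[40,0,0,0,-0.5],[50,0,0,0,-0.5],[60,0,0,0,-0.5],[70,0,0,0,-0.5],[80,0,0,0,-0.5]],
])

```text
t: 6.35
eef_pos: [530.6, 169.6, 8.6]
tcp_rot: [3.142, 0.0, 1.571]
ft_force: [0.3, -1.2, 1.9]
opening: 0.248
grip_force: 0.7
```

```bash
python3 -c "from h import *;to(531,274,9)"
```

```text
t 6.35 [530.6 169.6   8.6] [180.   0.  90.] op 0.24805051886566126 F [ 0.3 -1.2  1.9] shift [104.4   0.3  -0.4] turn -0.0
```

>>> step_arm([
  [[12,-2,0,0,-0.5],[25,-4,0,0,-0.5],[38,-6,0,0,-0.5],[51,-8,0,0,-0.5],[64,-10,0,0,-0.5],[78,-11,0,0,-0.5],[91,-11,0,0,-0.5],[104,-11,0,0,-0.5]],
])

```text
t: 7.02
eef_pos: [519.5, 274.1, 8.5]
tcp_rot: [-3.142, 0.0, 1.571]
ft_force: [-0.5, 0.3, 0.3]
opening: 0.25
grip_force: 0.0
```

```bash
python3 - <<'E'
from h import *
to(444,85,62)
a=env.read_camera("wrist");cv2.imwrite("pics/w4.png",a[80:330])
E
```

```text
t 7.0167 [519.5 274.1   8.5] [-180.    0.   90.] op 0.2495498872562244 F [-0.5  0.3  0.3] shift [-189.1  -75.5  -53.5] turn 0.0
```

View pics/w4.png

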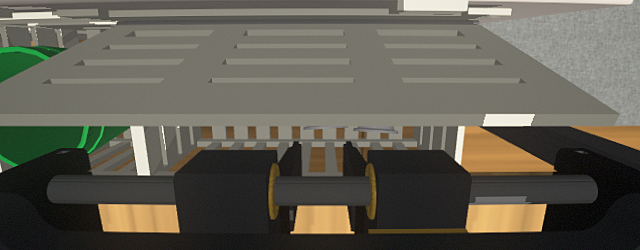

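The second capsule also went in, with two rims under the flap at about (315,127) and (380,130). Now capsule c.

>>> step_arm([
  [[0,0,-35,0,-0.5],[-20,-10,-55,0,-0.5],[-55,-25,-55,0,-0.5],[-90,-40,-55,0,-0.5],[-125,-55,-55,0,-0.5],[-160,-75,-55,0,-0.5],[-186,-75,-55,0,-0.5],[-186,-75,-55,0,-0.5]],
])

```text
t: 7.73
eef_pos: [443.9, 83.5, 63.8]
tcp_rot: [-3.141, 0.0, 1.568]
ft_force: [0.8, 0.6, 0.0]
opening: 0.251
grip_force: 0.0
```

>>> step_arm([
  [[0,0,25,0,-0.5],[0,0,45,0,-0.5],[0,0,53,0,-0.5],[2,0,55,0,-0.5],[12,0,55,0,-0.5],[22,0,55,0,-0.5],[32,0,55,0,-0.5],[42,0,55,0,-0.5]],
])

```text
t: 8.4
eef_pos: [444.9, 130.2, 9.3]
tcp_rot: [3.14, -0.0, 1.571]
ft_force: [-0.2, 0.1, -0.6]
opening: 0.25
grip_force: 0.1
```

>>> step_arm([
  [[10,1,0,0,-0.5],[20,3,0,0,-0.5],[30,5,0,0,-0.5],[40,7,0,0,-0.5],[50,9,0,0,-0.5],[60,11,0,0,-0.5],[70,12,0,0,-0.5],[80,13,0,0,-0.5]],
])

```text
t: 9.07
eef_pos: [457.8, 209.6, 8.6]
tcp_rot: [-3.142, 0.0, 1.571]
ft_force: [-0.8, -0.6, 1.6]
opening: 0.251
grip_force: 0.7
```

```bash
python3 -c "from h import *;to(458,274,9)"
```

```text
t 9.0667 [457.8 209.6   8.6] [-180.    0.   90.] op 0.25079010054751694 F [-0.8 -0.6  1.6] shift [64.4  0.2 -0.4] turn -0.0
```

>>> step_arm([
  [[10,0,0,0,-0.5],[20,0,0,0,-0.5],[30,0,0,0,-0.5],[40,0,0,0,-0.5],[50,0,0,0,-0.5],[58,0,0,0,-0.5],[65,0,0,0,-0.5],[65,0,0,0,-0.5]],
])

```text
t: 9.73
eef_pos: [457.6, 274.8, 8.6]
tcp_rot: [3.141, -0.0, 1.572]
ft_force: [-0.6, -0.9, 0.1]
opening: 0.249
grip_force: 0.0
```

>>> step_arm([
  [[0,0,-40,0,-1],[-20,10,-80,0,-1],[-50,20,-120,0,-1],[-85,30,-150,0,-1],[-120,40,-180,0,-1],[-160,47,-190,0,-1],[-180,47,-190,0,-1],[-180,47,-190,0,-1]],
])

```text
t: 10.4
eef_pos: [505.9, 88.3, 200.7]
tcp_rot: [3.138, 0.001, 1.566]
ft_force: [0.9, 0.6, 0.7]
opening: 0.003
grip_force: 0.0
```

```bash
python3 - <<'E'
from h import *
to(505,280,220)
a=env.read_camera("scene");b=env.read_camera("wrist")
cv2.imwrite("pics/m2.png",np.hstack([cv2.resize(a[120:320,340:520],None,fx=2.2,fy=2.2),cv2.resize(b[0:250,120:520],(400,440))]))
E
```

```text
t 10.4 [505.9  88.3 200.7] [1.798e+02 1.000e-01 8.970e+01] op 0.003040022887680738 F [0.9 0.6 0.7] shift [191.7  -1.7 -19.5] turn -0.3
```

View pics/m2.png

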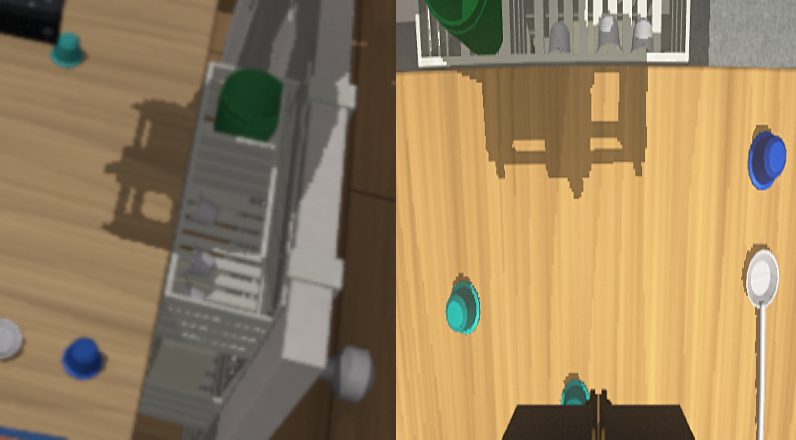

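All three silver capsules are in the pocket (right half, at (560,38), (607,35) and (643,38)), and everything else is undisturbed. Now I move the shut fingers behind the raised flap.

>>> step_arm([
  [[40,0,0,-0.3,-1],[80,0,0,-0.3,-1],[120,0,0,-0.3,-1],[160,0,0,-0.3,-1],[200,0,0,-0.3,-1],[235,0,0,-0.3,-1],[262,0,0,-0.3,-1],[264,0,10,-0.3,-1]],
])

```text
t: 11.17
eef_pos: [503.5, 363.3, 188.8]
tcp_rot: [3.14, -0.002, 1.581]
ft_force: [1.1, -0.7, -0.1]
opening: 0.003
grip_force: 0.0
```

```bash
python3 - <<'E'
from h import *
to(505,352,78)
for t in np.linspace(1.25,0,17): print(round(t,2),round(361-75*np.cos(t)+2*np.sin(t)-2,0),round(4+75*np.sin(t)+2*np.cos(t),0))
E
```

```text
t 11.1667 [503.5 363.3 188.8] [ 1.799e+02 -1.000e-01  9.060e+01] op 0.0025422091764118 F [ 1.1 -0.7 -0.1] shift [-11.5   1.2 110.8] turn 0.6
1.25 337.0 76.0
1.17 332.0 74.0
1.09 326.0 72.0
1.02 321.0 69.0
0.94 316.0 66.0
0.86 312.0 62.0
0.78 307.0 58.0
0.7 303.0 54.0
0.62 299.0 50.0
0.55 296.0 45.0
0.47 293.0 40.0
0.39 290.0 34.0
0.31 288.0 29.0
0.23 287.0 23.0
0.16 285.0 18.0
0.08 284.0 12.0
0.0 284.0 6.0
```

>>> step_arm([
  [[-5,0,30,0,-1],[-8,0,60,0,-1],[-8,0,85,0,-1],[-8,0,102,0,-1],[-8,0,109,0,-1],[-8,0,110,0,-1],[-8,0,110,0,-1]],
])

```text
t: 11.75
eef_pos: [504.4, 349.9, 78.5]
tcp_rot: [-3.141, 0.0, 1.576]
ft_force: [0.5, -0.1, 0.3]
opening: 0.006
grip_force: 0.0
```

```bash
python3 -c "from h import *;to(505,337,76)"
```

```text
t 11.75 [504.4 349.9  78.5] [-180.     0.    90.3] op 0.006030130272426813 F [ 0.5 -0.1  0.3] shift [-12.9   0.5   2.5] turn 0.3
```

Follow the arc: relative to (350, 78.5), down to (306, 57) first.

>>> step_arm([
  [[-7,0,1,0,-1],[-13,0,2,0,-1],[-18,0,4,0,-1],[-24,0,6,0,-1],[-29,0,9,0,-1],[-34,0,12,0,-1],[-38,0,16,0,-1],[-43,0,20,0,-1]],
])

```text
t: 12.42
eef_pos: [505.0, 306.2, 58.2]
tcp_rot: [3.141, 0.0, 1.576]
ft_force: [0.8, 0.7, -0.3]
opening: 0.006
grip_force: 0.2
```

>>> step_arm([
  [[-4,0,4,0,-1],[-8,0,9,0,-1],[-11,0,14,0,-1],[-14,0,19,0,-1],[-17,0,24,0,-1],[-19,0,30,0,-1],[-20,0,35,0,-1],[-22,0,41,0,-1]],
])

```text
t: 13.08
eef_pos: [505.0, 284.6, 17.1]
tcp_rot: [3.141, -0.0, 1.576]
ft_force: [0.0, 0.9, 0.5]
opening: 0.003
grip_force: 0.2
```

```bash
python3 -c "from h import *;to(505,284,4)"
```

```text
t 13.0833 [505.  284.6  17.1] [180.   -0.   90.3] op 0.0032828742942095056 F [0.  0.9 0.5] shift [-0.6 -0.  13.1] turn 0.3
```

>>> step_arm([
  [[0,0,4,0,-1],[0,0,8,0,-1],[0,0,10,0,-1],[0,0,11,0,-1],[0,0,12,0,-1],[0,0,13,0,-1],[0,0,13,0,-1],[0,0,13,0,-1]],
])

```text
t: 13.75
eef_pos: [505.0, 284.7, 6.1]
tcp_rot: [3.141, -0.0, 1.576]
ft_force: [-5.2, -3.6, 17.0]
opening: 0.001
grip_force: 8.4
```

Contact is firm (17 N) at z = 6 mm, which is the height of the closed flap's top face. I retreat and check.

>>> step_arm([
  [[0,0,-10,0,-1],[0,0,-40,0,-1],[0,0,-80,0,-1],[-40,0,-120,0,-1],[-80,0,-160,0,-1],[-120,0,-190,0,-1],[-160,0,-190,0,-1],[-190,0,-190,0,-1]],
])

```text
t: 14.42
eef_pos: [506.3, 112.5, 194.1]
tcp_rot: [3.137, -0.0, 1.577]
ft_force: [1.1, -0.2, -0.5]
opening: 0.004
grip_force: 0.0
```

>>> step_arm([
  [[-5,0,0,0,-1],[-5,0,0,0,-1],[-5,0,0,0,-1]],
])

```text
t: 14.67
eef_pos: [505.9, 108.5, 191.5]
tcp_rot: [3.141, -0.0, 1.575]
ft_force: [1.1, 0.2, 0.1]
opening: 0.007
grip_force: 0.0
```

```bash
python3 - <<'E'
from h import *
to(505,280,220)
a=env.read_camera("scene");b=env.read_camera("wrist")
cv2.imwrite("pics/m3.png",np.hstack([cv2.resize(a[120:320,340:520],None,fx=2.2,fy=2.2),cv2.resize(b[0:250,120:520],(400,440))]))
E
```

```text
t 14.6667 [505.9 108.5 191.5] [180.   -0.   90.2] op 0.006840965144824279 F [1.1 0.2 0.1] shift [171.5  -0.2 -28.5] turn 0.2
```

View pics/m3.png

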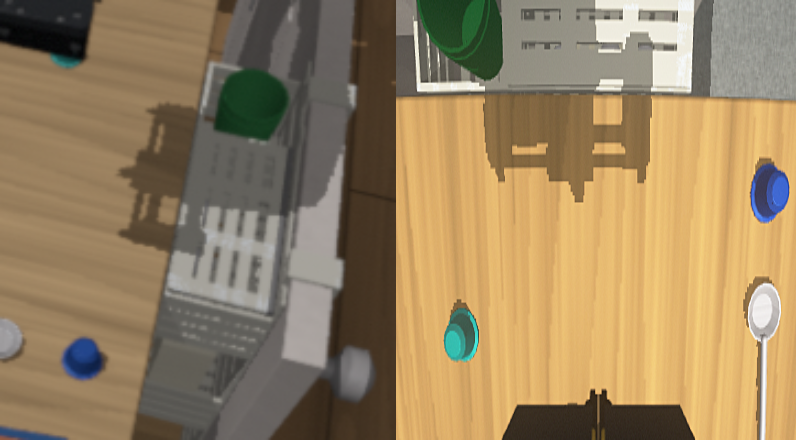

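The flap lies level over the pocket (left half around (225,220)), and the cups are untouched.

```bash
python3 -c "from cell import env;print(env.job_done())"
```

```text
the job is handed in; nothing more can be done
None
```

I swept the three loose silver capsules into the flap pocket, folded the flap down level over them and handed the job in at about 14.8 s. The verdict wasn't shown.

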